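# Turn the raised panel of the workshop flip book

### The arm

A 7-joint arm with a two-finger parallel gripper is mounted at the origin on the work surface. World frame = base frame: x ahead of the robot, y to its left, z up, the work surface at z = 0. Lengths are in m, angles in degrees, forces in N, time in s.
With the tool pointing down it reaches from about 0.425 to 1.025 m from the base axis. Payload 9.4 kg.
Tool frame: the origin (TCP) lies midway between the tips of the shut fingers; the grasp point (between the pads) lies 19 mm behind it (manip.grasp_offset is the distance from the TCP to the grasp point, in m); z points along the fingers, x is the direction in which the jaws open and shut, and the axes are right-handed (so a half turn about z gives the same grasp; the last joint's range is limited). The gripper opens to 93 mm and grips with 3 to 60 N. Pads are 15 mm wide; open, the fingers measure 128 mm over their backs; the gripper's body (75 mm by 188 mm) begins 65 mm behind the grasp point.
Start: joints at [71.981, 34.337, -0.143, 91.639, 0.103, 54.024, -4.572], TCP at [0.171, -0.705, 0.219] pointing down, gripper open.
Joint ranges: [-147.43, 147.43], [-19.82, 112.94], [-74.19, 73.91], [6.32, 146.72], [-59.91, 239.91], [6.04, 106.73], [-150.56, 150.56]. Speed limits (degrees/s): [127.2, 127.2, 172.46, 172.46, 180, 180, 180].

### API

Orientations are given as a 3x3 rotation matrix whose columns are the frame's x, y, z axes.
In Python, from station import manip gives the robot as it stands.
- The arm moves only by the tool carry_out, never from a script. Its argument "steps" is a list of rows, each a list of 7 numbers: the opening, from 0 (shut) to 1 (fully open), then the shift along the tool's x, y, z in m, then the turn, a rotation vector about the tool's x, y, z in rad. A call has 1 to 5 rows; each row is the pose to reach, as a shift and turn from the pose commanded when the call began, along the tool's axes at that moment; what a row does not reach only later rows make up. A row lasts 1/12 s, in which the tool goes at most 41.7 mm and 7.16 degrees, less where a joint would pass 70% of its speed; a pose out of reach is approached as far as the arm can. A call with a gripper value outside its range is refused whole. The fingers move at their own pace and stop on an object; "force" is the grip in N (left out, the last holds). Time passes only in rows, so rows that repeat a pose let the fingers close. It gives the time, the measured TCP pose, the force and the opening at its end, in the units of the state.
- manip.sense(): the state, without advancing time (a new reading comes with each control period).
- manip.snapshot(name): name is "side" or "top" or "wrist"; returns a dict with "image" (400x640x3 uint8, blue, green, red), "mtx" (3x3 intrinsics, pixels), "R" (3x3) and "t" (3): a world point X has camera coordinates R X + t; the wrist camera has in their place "T_tool_cam" (4x4, takes a point from camera to tool coordinates, whose origin is the TCP and whose axes are the tool frame's). Camera axes: x right, y down, z forward; pixel columns grow to the right and rows downward; lengths in m; the calibration is good to about 2 mm. A picture is of the moment at which its call begins: read the wrist's pose just before it. There is no depth.
- manip.close_job(): hands the job in, once; it reports no verdict.
Trained networks look in a picture, given as the dict that the camera call returned (one of the last four; its "shot" number tells which), for a name from the list of things; names that differ only in an ending like _2 or _b are one class to them, and where a whole thing is asked for, a point or a joint stands for the part that bears it (a point fixed in the world has none). Each returns a list of dicts, best first, with "p" (0 to 1); they miss things now and then, are a little off and sometimes report something else, mostly with a low value. They report only what shows in the picture. A call takes as long as a camera call.
- manip.cut_out(picture, label): "region" (400x640 bool, what is visible of it) and "location" ([row, column] in pixels, amid what is visible of it).
- manip.spot_point(picture, label): "location" ([row, column] in pixels: a listed point, or the origin of a listed thing).
The state is a dict: "time": time; "q": joint angles; "joint_vel": joint speeds; "effort": joint torques, N m; "position": TCP position; "tool_rot": TCP orientation; "force": force on the tool from outside, world axes, zero at the start; "ft_torque": the same for the moment, N m; "finger_gap": finger opening in m.
Only numpy, scipy, OpenCV 4.12 (cv2) and the standard library are available. Lean on these libraries where they do the work, as an engineer would, in place of code of your own. Each camera call takes 0.05 s, during which the arm holds its last target. There are 200 camera calls.

### The job

The top panel of the wheel-data flip book on the tool trolley has been left standing part way up. With a fingertip, gently push it up and over the spine and press it down until it lies flat on the other side, so that the wheel drawing below it can be read, then move clear. Only push: do not pinch or grip the panel, leave the panel under it lying where it is, and do not disturb the things standing around the book.

Things in the scene. Friction and masses are not known exactly. Their poses are not given: they have to be found in the camera images.
- book: Flip book base, screwed down: aluminium board 174 (x) by 260 (y) by 10 mm. Origin: centre of its underside; x along the spine, which splits it into a -y and a +y half; z up; yaw within 0.75 rad of 0. The raised panel leans over the -y half and must end on the +y half, where a fixed panel turned earlier lies (top 16 mm above the work surface). Spine knuckles reach 26 mm above the work surface.
- spine (a point): Middle of the raised panel's hinge axis, 20 mm above the book's origin; the same axes as the book.
- panel (a joint): Angle of the raised panel (rad): 0 flat on the book's -y half, 1.571 upright, 3.142 flat on the +y half, where a stop holds it level, mid-thickness 20 mm above the work surface. Starts at 0.4 to 0.9. Stiff hinge: the panel stays where it is left and does not fall (0.03 to 0.18 N m turns it, at most 2 N at the free edge), so it must be pushed all the way down.
- panel_edge (a point): Middle of the raised panel's free edge, 110 mm from the hinge axis, at mid-thickness; its y axis points to the hinge. The panel is a rigid grey plastic plate with sheets of ruled lines on both faces, 150 mm along the spine (75 mm either side of this point), 4 mm thick, about 0.1 kg; a tab 34 mm wide sticks out 12 mm beyond the free edge, centred 40 mm to +x.
- next_panel (a joint): Angle of the panel below (same size, printed with a wheel drawing), lying flat on the -y half at 0, its top 16 mm above the work surface; it should stay there.
- socket: Bystander: steel deep socket standing upright, 32 mm across, 64 mm high, off the book's +y edge. Origin: centre of its underside.
- oiler: Bystander: white plastic oil bottle, upright, 56 mm across, 130 mm high, off the book's +x edge. Origin: centre of its underside.
- parts_dish: Bystander: steel bowl for small parts, 90 mm across, 32 mm high, off the book's +x edge. Origin: centre of its underside.
- wrench: Bystander: steel wrench lying flat on the work surface some 12 to 16 cm off the book's -y edge. Origin: centre of its underside.

How it is judged (in metres and radians):
On the way:
1. the raised panel is pushed past upright, fingers on it (value of joint panel between 1.7 and 2.9 rad and contact force between the fingers and panel above 0.2 N), for 0.1 s.
At the end, for the whole second after the job is handed in: The raised panel lies at rest on the +y half within 0.09 rad (5 degrees) of flat, the panel below it is still within 0.08 rad of flat on the -y half, and each bystander is within 20 mm of its start (value of joint panel above 3.05 rad and value of joint next_panel below 0.08 rad and velocity of joint panel between -0.05 and 0.05 rad/s and distance of each of socket, oiler, parts_dish, wrench from where it was at the start of the episode below 0.02 m); the robot touches nothing.
It fails at once if the panel is pinched or forced (over 10 N from the fingers while it is still swinging, below 2.8 rad) (contact force between the fingers and panel above 10 N and value of joint panel below 2.8 rad).
It fails at once if the panel is pressed with more than 50 N (contact force between anything else and panel above 50 N).
It fails at once if the panel below is turned up more than 0.15 rad (value of joint next_panel above 0.15 rad).
It fails at once if a bystander is moved or lifted by more than 20 mm (distance of any of socket, oiler, parts_dish, wrench from where it was at the start of the episode above 0.02 m).
It also fails if it takes over 40 s, if anything falls off the work surface, if the arm or the gripper's body presses on something with over 40 N, if the wrist force passes 120 N, or if a joint passes its speed limit or range.

## Working session

There is one attempt and no reset: what is moved stays moved. The work goes in short steps, Python scripts to look and compute and a tool call to move; the robot and the scene stay as the last step left them, time stands still between calls to the robot, and variables do not carry over. Pictures are saved under pics/ and viewed, about 8 in all and at most 12, crops included, and the job is handed in when it is done.

Besides the shell and the picture viewer there is one more tool, called after ">>>" by a JSON object that holds its "api" and its "payload", one argument or row to a line. carry_out: Moves the arm, as the interface text tells. Its arguments: {"type":"object","properties":{"steps":{"type":"array"},"force":{"type":"number"}},"required":["steps"]}

```bash
mkdir -p pics; ls; cat > h.py <<'E'
import numpy as np, cv2
from station import manip
def tri(obs):
    # obs: list of (pic, [row,col]) -> world point
    A=[];b=[]
    for p,(r,c) in obs:
        P=p['mtx']@np.c_[p['R'],p['t']]
        for v,i in((c,0),(r,1)):
            a=v*P[2]-P[i]; A.append(a[:3]/np.linalg.norm(a[:3]));b.append(-a[3]/np.linalg.norm(a[:3]))
    x,res,_,_=np.linalg.lstsq(np.array(A),np.array(b),rcond=None); return x
def proj(p,X):
    u=p['mtx']@(p['R']@np.array(X)+np.ravel(p['t'])); return u[1]/u[2],u[0]/u[2]
def ray(p,rc,z):
    d=p['R'].T@np.linalg.inv(p['mtx'])@[rc[1],rc[0],1]; o=-p['R'].T@np.ravel(p['t'])
    return o+d*(z-o[2])/d[2]
E
python3 - <<'E'
from h import *
s=manip.sense();print(s['time'],s['position'],s['tool_rot'],s['finger_gap'])
P={n:manip.snapshot(n) for n in('side','top')}
for n in P: cv2.imwrite(f'pics/{n}0.png',P[n]['image'])
H={'book':0,'spine':.02,'panel_edge':None,'socket':0,'oiler':0,'parts_dish':0,'wrench':0}
for l,h in H.items():
    o=[]
    for n in P:
        d=manip.spot_point(P[n],l)
        if d:
            print(l,n,np.round(d[0]['location']),round(d[0]['p'],2), None if h is None else np.round(ray(P[n],d[0]['location'],h),3)); o.append((P[n],d[0]['location']))
    if len(o)==2: print('  tri',np.round(tri(o),3))
E
```

```text
pics
0.0 [ 0.17065043 -0.70411927  0.21774853] [[ 2.35615761e-01 -9.71846159e-01 -5.06131218e-04]
 [-9.71845021e-01 -2.35616263e-01  1.49384113e-03]
 [-1.57103651e-03  1.39908589e-04 -9.99998756e-01]] 0.09294065278520933
book side [205. 302.] 0.65 [0.568 0.089 0.   ]
book top [208. 299.] 0.96 [0.568 0.079 0.   ]
  tri [0.566 0.079 0.007]
spine side [200. 303.] 0.74 [0.567 0.079 0.02 ]
spine top [208. 298.] 0.79 [0.567 0.081 0.02 ]
  tri [0.567 0.081 0.019]
panel_edge side [206. 326.] 0.58 None
panel_edge top [201. 333.] 0.9 None
  tri [ 0.579 -0.016  0.057]
socket side [185. 255.] 0.75 [0.493 0.233 0.   ]
socket top [231. 243.] 0.7 [0.507 0.236 0.   ]
  tri [ 0.501  0.238 -0.005]
oiler side [178. 334.] 0.77 [0.704 0.167 0.   ]
oiler top [158. 269.] 0.82 [0.714 0.163 0.   ]
  tri [0.709 0.165 0.001]
parts_dish side [198. 363.] 0.72 [0.722 0.044 0.   ]
parts_dish top [156. 312.] 0.9 [0.717 0.038 0.   ]
  tri [0.716 0.038 0.005]
wrench top [181. 388.] 0.98 [ 0.64  -0.176  0.   ]
```

```bash
python3 - <<'E'
import cv2
a=cv2.imread('pics/side0.png')[110:290,180:460];b=cv2.imread('pics/top0.png')[110:310,190:450]
cv2.imwrite('pics/s1.png',cv2.resize(a,None,fx=2.8,fy=2.8,interpolation=2));cv2.imwrite('pics/t1.png',cv2.resize(b,None,fx=3,fy=3,interpolation=2))
E
```

```text
(no output)
```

View pics/s1.png

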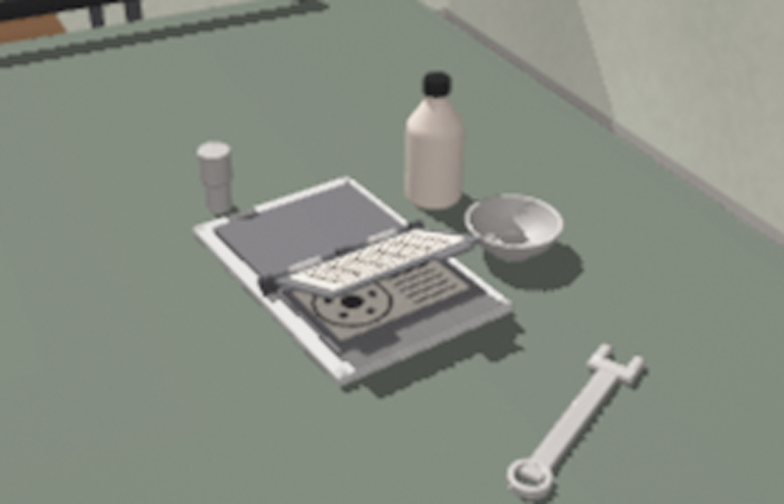

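View pics/t1.png

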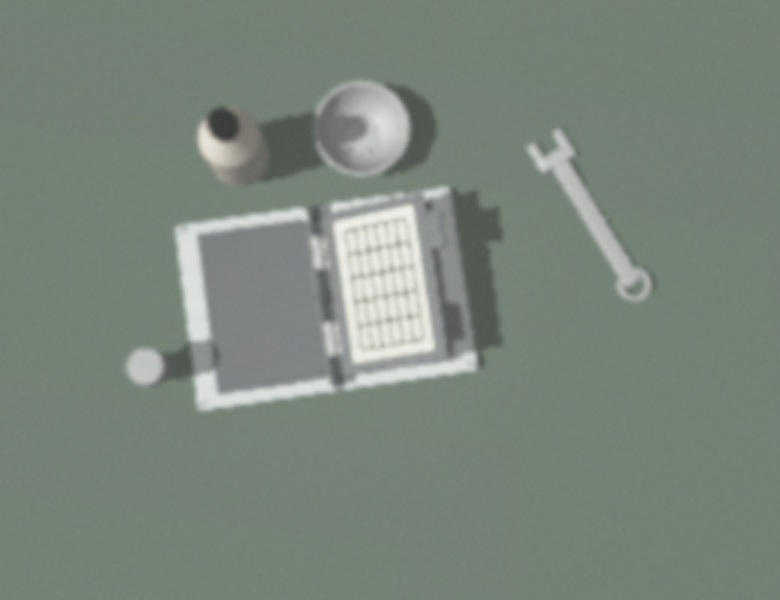

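The board shows a yaw of about 0.135 rad (left edge in the top crop runs from (178,228) to (203,408)). The panel leans at about 0.4 rad and its tab is at the dish end. The dish and oiler are at +x, the socket is at +y, and the wrench is well off at -y. I'll lift the free edge with a shut, tilted finger at book x = -20 mm.

```bash
cat >> h.py <<'E'
from scipy.spatial.transform import Rotation as Ro
YAW=.135; S=np.array([.567,.080,0]); CX=-.02
Xb=np.array([np.cos(YAW),np.sin(YAW),0]); Yb=np.array([-np.sin(YAW),np.cos(YAW),0]); Z=np.array([0,0,1.])
def rot(t):
    t=np.radians(t); z=np.sin(t)*Yb-np.cos(t)*Z; return np.c_[Xb,np.cross(z,Xb),z]
def B(y,z,t,x=CX): return S+Xb*x+Yb*y+Z*z, rot(t)
def row(target):
    s=manip.sense(); R=np.array(s['tool_rot']); p,Rt=target
    return list(np.round(R.T@(p-s['position']),3))+list(np.round(Ro.from_matrix(R.T@Rt).as_rotvec(),3))
def tipb():
    s=manip.sense(); d=np.array(s['position'])-S; z=np.array(s['tool_rot'])[:,2]
    return dict(t=s['time'],x=round(d@Xb,4),y=round(d@Yb,4),z=round(d[2],4),tilt=round(np.degrees(np.arctan2(z@Yb,-z[2])),1),F=np.round(s['force'],2))
E
python3 - <<'E'
from h import *
print(tipb()); print(row(B(-.21,.2,50)))
E
```

```text
{'t': 0.8, 'x': np.float64(-0.4982), 'y': np.float64(-0.7241), 'z': np.float64(0.2187), 'tilt': np.float64(-0.0), 'F': array([-0.45, -0.41, -0.28])}
[np.float64(-0.462), np.float64(-0.528), np.float64(0.019), np.float64(0.706), np.float64(-0.637), np.float64(-1.367)]
```

>>> {"api": "carry_out", "payload": {
  "steps": [
    [0,-0.462,-0.528,0.019,0.706,-0.637,-1.367],
    [0,-0.462,-0.528,0.019,0.706,-0.637,-1.367],
    [0,-0.462,-0.528,0.019,0.706,-0.637,-1.367],
    [0,-0.462,-0.528,0.019,0.706,-0.637,-1.367],
    [0,-0.462,-0.528,0.019,0.706,-0.637,-1.367]
  ],
  "force": 20
}}

```text
time: 1.22
position: [0.2911, -0.5332, 0.2137]
tool_rot: [[0.699, -0.706, 0.116], [-0.698, -0.637, 0.328], [-0.158, -0.31, -0.938]]
force: [0.4, -1.2, -0.9]
finger_gap: 0.0644
```

```bash
python3 - <<'E'
from h import *
print(tipb()); print(row(B(-.21,.2,50)))
E
```

```text
{'t': 1.2167, 'x': np.float64(-0.3559), 'y': np.float64(-0.5705), 'z': np.float64(0.2137), 'tilt': np.float64(18.3), 'F': array([ 0.39, -1.24, -0.88])}
[np.float64(-0.08), np.float64(-0.453), np.float64(0.178), np.float64(0.44), np.float64(-0.397), np.float64(-0.849)]
```

>>> {"api": "carry_out", "payload": {
  "steps": [
    [0,-0.08,-0.453,0.178,0.44,-0.397,-0.849],
    [0,-0.08,-0.453,0.178,0.44,-0.397,-0.849],
    [0,-0.08,-0.453,0.178,0.44,-0.397,-0.849],
    [0,-0.08,-0.453,0.178,0.44,-0.397,-0.849],
    [0,-0.08,-0.453,0.178,0.44,-0.397,-0.849]
  ]
}}

```text
time: 1.63
position: [0.412, -0.3641, 0.2069]
tool_rot: [[0.969, -0.243, 0.04], [-0.213, -0.746, 0.631], [-0.124, -0.62, -0.775]]
force: [1.2, 0.4, -0.6]
finger_gap: 0.0309
```

```bash
python3 - <<'E'
from h import *
print(tipb()); print(row(B(-.21,.2,50)))
E
```

```text
{'t': 1.6333, 'x': np.float64(-0.2133), 'y': np.float64(-0.4192), 'z': np.float64(0.2069), 'tilt': np.float64(38.6), 'F': array([ 1.18,  0.39, -0.55])}
[np.float64(0.109), np.float64(-0.21), np.float64(0.159), np.float64(0.174), np.float64(-0.158), np.float64(-0.337)]
```

>>> {"api": "carry_out", "payload": {
  "steps": [
    [0,0.109,-0.21,0.159,0.174,-0.158,-0.337],
    [0,0.109,-0.21,0.159,0.174,-0.158,-0.337],
    [0,0.109,-0.21,0.159,0.174,-0.158,-0.337],
    [0,0.109,-0.21,0.159,0.174,-0.158,-0.337],
    [0,0.109,-0.21,0.159,0.174,-0.158,-0.337]
  ]
}}

```text
time: 2.05
position: [0.5327, -0.1933, 0.1998]
tool_rot: [[0.991, 0.083, -0.103], [0.132, -0.636, 0.76], [-0.002, -0.767, -0.642]]
force: [0.9, -0.8, -0.1]
finger_gap: 0.001
```

```bash
python3 - <<'E'
from h import *
print(tipb()); print(row(B(-.21,.12,50)))
E
```

```text
{'t': 2.05, 'x': np.float64(-0.0708), 'y': np.float64(-0.2662), 'z': np.float64(0.1998), 'tilt': np.float64(50.1), 'F': array([ 0.94, -0.81, -0.14])}
[np.float64(0.051), np.float64(0.025), np.float64(0.094), np.float64(-0.001), np.float64(-0.0), np.float64(-0.003)]
```

>>> {"api": "carry_out", "payload": {
  "steps": [
    [0,0.015,0.009,0.035,0,0,0],
    [0,0.03,0.018,0.07,0,0,0],
    [0,0.045,0.027,0.105,0,0,0],
    [0,0.051,0.03,0.14,0,0,0],
    [0,0.051,0.03,0.15,0,0,0]
  ]
}}

```text
time: 2.47
position: [0.5679, -0.0886, 0.0787]
tool_rot: [[0.991, 0.083, -0.108], [0.136, -0.636, 0.76], [-0.005, -0.767, -0.641]]
force: [0.0, 0.5, 0.4]
finger_gap: 0.0007
```

```bash
python3 - <<'E'
from h import *
print(tipb()); print(row(B(-.1,.045,50)))
s=manip.sense();w=manip.snapshot('wrist');sd=manip.snapshot('side');tp=manip.snapshot('top')
T=np.eye(4);T[:3,:3]=s['tool_rot'];T[:3,3]=s['position'];C=T@w['T_tool_cam'];w['R']=C[:3,:3].T;w['t']=-C[:3,:3].T@C[:3,3]
cv2.imwrite('pics/w2.png',w['image'])
a=sd['image'][130:280,210:440].copy();cv2.imwrite('pics/s2.png',cv2.resize(a,None,fx=3,fy=3,interpolation=2))
for l in('spine','panel_edge'):
    o=[]
    for n,p in(('w',w),('s',sd),('t',tp)):
        d=manip.spot_point(p,l)
        if d: print(l,n,np.round(d[0]['location']),round(d[0]['p'],2)); o.append((p,d[0]['location'])) 
    if len(o)>1: x=tri(o);d=x-S;print(' tri',x.round(3),'book',(d@Xb).round(3),(d@Yb).round(3),[np.round(np.subtract(proj(p,x),r)) for p,r in o])
E
```

```text
{'t': 2.4667, 'x': np.float64(-0.0218), 'y': np.float64(-0.1672), 'z': np.float64(0.0787), 'tilt': np.float64(50.1), 'F': array([0.  , 0.5 , 0.37])}
[np.float64(0.002), np.float64(-0.017), np.float64(0.073), np.float64(-0.002), np.float64(0.004), np.float64(-0.004)]
spine w [122. 347.] 0.6
spine s [198. 302.] 0.96
spine t [207. 295.] 0.69
 tri [0.57  0.088 0.016] book 0.004 0.007 [array([-4.,  1.]), array([ 1., -0.]), array([-0.,  0.])]
panel_edge w [171. 350.] 0.95
panel_edge s [207. 326.] 0.61
panel_edge t [199. 333.] 0.91
 tri [ 0.582 -0.016  0.055] book 0.001 -0.098 [array([-0.,  4.]), array([-0., -0.]), array([1., 0.])]
```

View pics/w2.png

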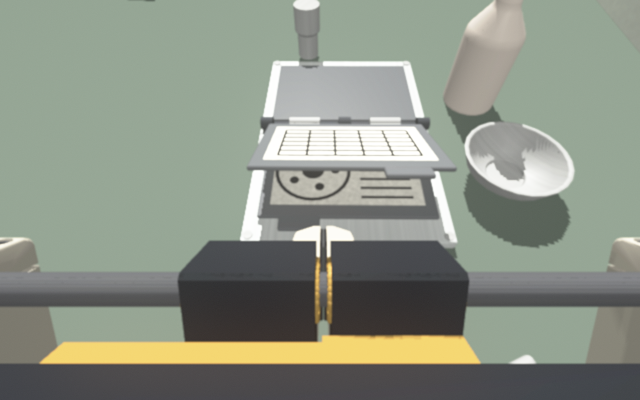

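View pics/s2.png

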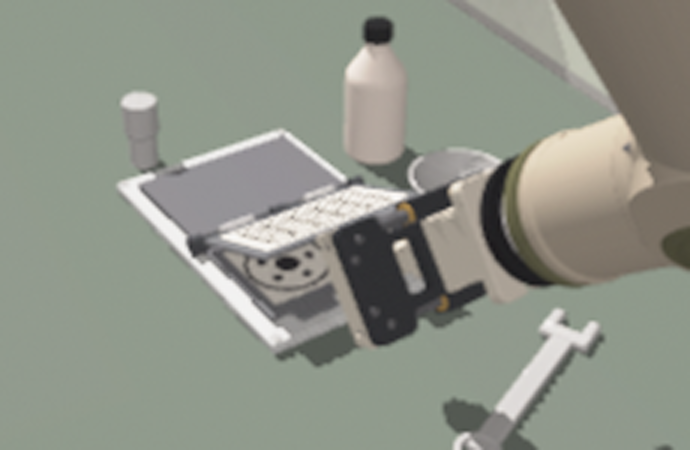

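The wrist view shows the book square to the tool. The panel's free edge is at about row 165, with its tab at column 410, and there is a clear gap to the wheel sheet below. The fingertip is at about (322,235). The side view shows the gripper clear of everything. Now I'll slide the fingertip under the edge.

>>> {"api": "carry_out", "payload": {
  "steps": [
    [0,0.001,0.008,0.024,0,0,0],
    [0,0.001,0.016,0.048,0,0,0],
    [0,0.001,0.008,0.058,0,0,0],
    [0,0.001,-0.001,0.068,0,0,0],
    [0,0.001,-0.008,0.076,0,0,0]
  ]
}}

```text
time: 3.33
position: [0.5616, -0.0288, 0.04]
tool_rot: [[0.991, 0.083, -0.102], [0.132, -0.638, 0.759], [-0.002, -0.766, -0.643]]
force: [1.0, 0.4, 0.9]
finger_gap: 0.0006
```

```bash
python3 - <<'E'
from h import *
print(tipb())
sd=manip.snapshot('side')
a=sd['image'][130:280,210:440].copy();cv2.imwrite('pics/s3.png',cv2.resize(a,None,fx=3,fy=3,interpolation=2))
E
```

```text
{'t': 3.3333, 'x': np.float64(-0.02), 'y': np.float64(-0.107), 'z': np.float64(0.04), 'tilt': np.float64(50.0), 'F': array([1.03, 0.4 , 0.93])}
```

View pics/s3.png

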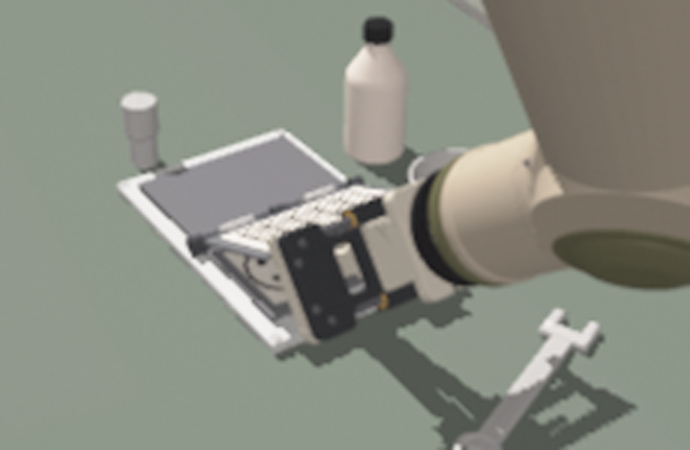

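```bash
cat >> h.py <<'E'
HY,HZ,W=.002,.02,.0075
def tilt(th): return float(np.interp(th,[0,.9,2.2],[50,50,20]))
def push(th,r=.093):
    t=np.radians(tilt(th)); d=np.array([np.sin(t),-np.cos(t)]); yt=np.array([-np.cos(t),-np.sin(t)])
    p=np.array([-np.cos(th),np.sin(th)]); m=np.array([np.sin(th),np.cos(th)])
    if th<np.pi/2-t: q=.11*p-.002*m+W*yt+.015*d
    else: q=r*p-m*(.002+max(W*yt@m,-W*yt@m))
    return B(q[0]+HY,q[1]+HZ,tilt(th))
def plan(ths):
    print(tipb())
    for th in ths: print(round(th,2),[float(v) for v in row(push(th))])
E
python3 - <<'E'
from h import *
for th in np.arange(.3,3.2,.3):
    p,R=push(th);d=p-S;print(round(th,1),(d@Yb).round(3),d[2].round(3),tilt(th))
plan([.3,.38,.46,.54,.62])
E
```

```text
0.3 -0.097 0.035 50.0
0.6 -0.083 0.065 50.0
0.9 -0.063 0.087 50.0
1.2 -0.04 0.103 43.07692307692308
1.5 -0.013 0.112 36.15384615384616
1.8 0.016 0.112 29.230769230769234
2.1 0.043 0.104 22.307692307692317
2.4 0.067 0.086 20.0
2.7 0.085 0.062 20.0
3.0 0.094 0.037 20.0
{'t': 3.3833, 'x': np.float64(-0.0202), 'y': np.float64(-0.1047), 'z': np.float64(0.0408), 'tilt': np.float64(50.0), 'F': array([-0.23,  2.17,  0.95])}
0.3 [0.0, -0.001, 0.01, -0.0, 0.001, -0.001]
0.38 [0.0, -0.009, 0.006, -0.0, 0.001, -0.001]
0.46 [0.0, -0.017, 0.004, -0.0, 0.001, -0.001]
0.54 [0.0, -0.026, 0.002, -0.0, 0.001, -0.001]
0.62 [0.0, -0.035, 0.001, -0.0, 0.001, -0.001]
```

>>> {"api": "carry_out", "payload": {
  "steps": [
    [0,0,-0.001,0.01,0,0,0],
    [0,0,-0.009,0.006,0,0,0],
    [0,0,-0.017,0.004,0,0,0],
    [0,0,-0.026,0.002,0,0,0],
    [0,0,-0.035,0.001,0,0,0]
  ]
}}

```text
time: 3.8
position: [0.5589, -0.0075, 0.0659]
tool_rot: [[0.991, 0.082, -0.101], [0.131, -0.639, 0.758], [-0.002, -0.764, -0.645]]
force: [-0.6, -2.8, -0.2]
finger_gap: 0.0003
```

```bash
python3 - <<'E'
from h import *
plan([.7,.78,.86,.94,1.02])
sd=manip.snapshot('side');tp=manip.snapshot('top')
print([d and (np.round(d[0]['location']),d[0]['p']) for d in(manip.spot_point(sd,'panel_edge'),manip.spot_point(tp,'panel_edge'))])
a=sd['image'][110:280,200:400];b=tp['image'][130:270,230:400]
cv2.imwrite('pics/c4.png',np.hstack([cv2.resize(a,(400,340)),cv2.resize(b,(400,340))]))
E
```

```text
{'t': 3.8, 'x': np.float64(-0.0198), 'y': np.float64(-0.0856), 'z': np.float64(0.0659), 'tilt': np.float64(49.9), 'F': array([-0.64, -2.77, -0.19])}
0.7 [-0.0, -0.012, 0.004, 0.002, -0.002, -0.004]
0.78 [-0.0, -0.019, 0.003, 0.002, -0.002, -0.004]
0.86 [-0.0, -0.027, 0.003, 0.002, -0.002, -0.004]
0.94 [-0.0, -0.034, 0.004, -0.014, -0.002, -0.004]
1.02 [-0.0, -0.042, 0.005, -0.046, -0.002, -0.004]
[(array([194., 323.]), 0.39), (array([200., 332.]), 0.74)]
```

View pics/c4.png

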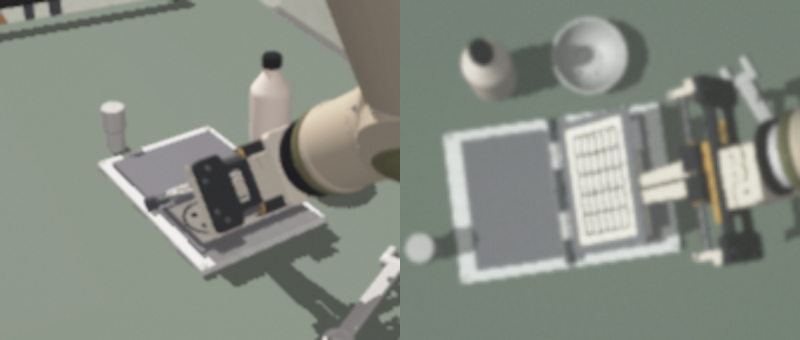

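The top view shows the fingertips going under the free edge (right panel, about (640,180)), and the panel has begun to rise. Forces are small, so I'll keep following the arc.

>>> {"api": "carry_out", "payload": {
  "steps": [
    [0,0,-0.012,0.004,0,0,0],
    [0,0,-0.019,0.003,0,0,0],
    [0,0,-0.027,0.003,0,0,0],
    [0,0,-0.034,0.004,-0.014,0,0],
    [0,0,-0.042,0.005,-0.046,0,0]
  ]
}}

```text
time: 4.42
position: [0.5544, 0.0232, 0.0933]
tool_rot: [[0.992, 0.085, -0.098], [0.13, -0.673, 0.728], [-0.004, -0.734, -0.679]]
force: [0.6, -1.1, -1.6]
finger_gap: 0.0007
```

```bash
python3 - <<'E'
from h import *
plan([1.1,1.18,1.26,1.34,1.42])
E
```

```text
{'t': 4.4167, 'x': np.float64(-0.0201), 'y': np.float64(-0.0546), 'z': np.float64(0.0933), 'tilt': np.float64(47.2), 'F': array([ 0.58, -1.13, -1.56])}
1.1 [0.0, -0.008, 0.001, -0.033, -0.001, -0.006]
1.18 [-0.0, -0.016, 0.003, -0.065, -0.001, -0.006]
1.26 [-0.0, -0.023, 0.006, -0.097, -0.001, -0.006]
1.34 [-0.0, -0.029, 0.009, -0.129, -0.001, -0.006]
1.42 [-0.0, -0.036, 0.013, -0.161, -0.0, -0.006]
```

>>> {"api": "carry_out", "payload": {
  "steps": [
    [0,0,-0.008,0.001,-0.033,0,-0.003],
    [0,0,-0.016,0.003,-0.065,0,-0.005],
    [0,0,-0.023,0.006,-0.097,0,-0.005],
    [0,0,-0.029,0.009,-0.129,0,-0.005],
    [0,0,-0.036,0.013,-0.161,0,-0.005]
  ]
}}

```text
time: 4.83
position: [0.5501, 0.0578, 0.1121]
tool_rot: [[0.991, 0.107, -0.082], [0.135, -0.782, 0.609], [0.001, -0.615, -0.789]]
force: [0.8, -1.5, -0.5]
finger_gap: 0.0002
```

```bash
python3 - <<'E'
from h import *
plan([1.5,1.58,1.66,1.74,1.82])
E
```

```text
{'t': 4.8333, 'x': np.float64(-0.0198), 'y': np.float64(-0.0198), 'z': np.float64(0.1121), 'tilt': np.float64(37.9), 'F': array([ 0.83, -1.47, -0.46])}
1.5 [-0.0, -0.005, 0.004, -0.031, -0.001, 0.001]
1.58 [-0.0, -0.012, 0.008, -0.063, -0.001, 0.001]
1.66 [-0.0, -0.018, 0.013, -0.095, -0.001, 0.001]
1.74 [-0.0, -0.024, 0.018, -0.128, -0.001, 0.001]
1.82 [-0.0, -0.029, 0.023, -0.16, -0.001, 0.001]
```

>>> {"api": "carry_out", "payload": {
  "steps": [
    [0,0,-0.005,0.004,-0.031,0,0],
    [0,0,-0.012,0.008,-0.063,0,0],
    [0,0,-0.018,0.013,-0.095,0,0],
    [0,0,-0.024,0.018,-0.128,0,0],
    [0,0,-0.029,0.023,-0.16,0,0]
  ]
}}

```text
time: 5.25
position: [0.5449, 0.095, 0.112]
tool_rot: [[0.991, 0.12, -0.064], [0.135, -0.868, 0.477], [0.002, -0.482, -0.876]]
force: [0.6, -0.7, -0.5]
finger_gap: 0.0005
```

```bash
python3 - <<'E'
from h import *
plan([1.9,1.98,2.06,2.14,2.22])
sd=manip.snapshot('side');tp=manip.snapshot('top')
a=sd['image'][110:280,200:400];b=tp['image'][130:270,230:400]
cv2.imwrite('pics/c5.png',np.hstack([cv2.resize(a,(400,340)),cv2.resize(b,(400,340))]))
E
```

```text
{'t': 5.25, 'x': np.float64(-0.0198), 'y': np.float64(0.0178), 'z': np.float64(0.112), 'tilt': np.float64(28.8), 'F': array([ 0.56, -0.68, -0.52])}
1.9 [-0.0, -0.006, 0.005, -0.033, -0.001, 0.002]
1.98 [-0.0, -0.011, 0.011, -0.065, -0.001, 0.002]
2.06 [-0.0, -0.016, 0.017, -0.097, -0.001, 0.002]
2.14 [-0.0, -0.02, 0.023, -0.129, -0.001, 0.002]
2.22 [-0.0, -0.024, 0.03, -0.153, -0.001, 0.002]
```

View pics/c5.png

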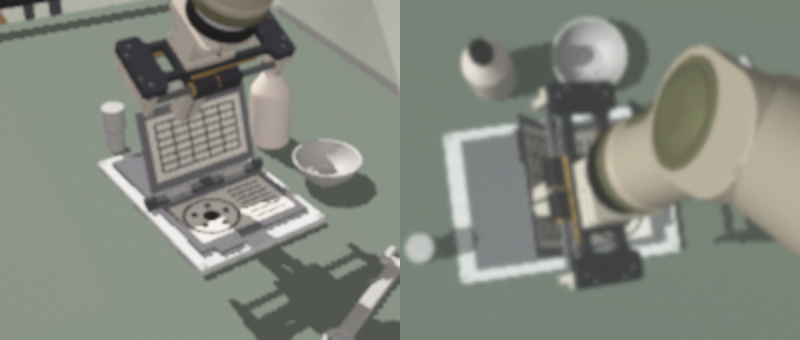

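The panel is past upright with the fingertips on its face. The wheel panel is still flat and the bystanders are clear. Next I'll push it on down.

>>> {"api": "carry_out", "payload": {
  "steps": [
    [0,0,-0.006,0.005,-0.033,0,0],
    [0,0,-0.011,0.011,-0.065,0,0],
    [0,0,-0.016,0.017,-0.097,0,0],
    [0,0,-0.02,0.023,-0.129,0,0],
    [0,0,-0.024,0.03,-0.153,0,0]
  ]
}}

```text
time: 5.77
position: [0.5404, 0.129, 0.0967]
tool_rot: [[0.991, 0.127, -0.045], [0.135, -0.931, 0.34], [0.001, -0.343, -0.939]]
force: [-0.2, -0.9, 0.0]
finger_gap: 0.0006
```

```bash
python3 - <<'E'
from h import *
plan([2.3,2.38,2.46,2.54,2.62])
E
```

```text
{'t': 5.7667, 'x': np.float64(-0.0198), 'y': np.float64(0.0521), 'z': np.float64(0.0967), 'tilt': np.float64(20.1), 'F': array([-0.2 , -0.89,  0.03])}
2.3 [-0.0, -0.006, 0.006, -0.001, -0.001, 0.0]
2.38 [-0.0, -0.01, 0.013, -0.001, -0.001, 0.0]
2.46 [-0.0, -0.013, 0.02, -0.001, -0.001, 0.0]
2.54 [-0.0, -0.016, 0.028, -0.001, -0.001, 0.0]
2.62 [-0.0, -0.018, 0.036, -0.001, -0.001, 0.0]
```

>>> {"api": "carry_out", "payload": {
  "steps": [
    [0,0,-0.006,0.006,0,0,0],
    [0,0,-0.01,0.013,0,0,0],
    [0,0,-0.013,0.02,0,0,0],
    [0,0,-0.016,0.028,0,0,0],
    [0,0,-0.018,0.036,0,0,0]
  ]
}}

```text
time: 6.18
position: [0.5365, 0.158, 0.068]
tool_rot: [[0.991, 0.126, -0.046], [0.134, -0.93, 0.341], [0.0, -0.345, -0.939]]
force: [0.4, 0.4, -0.4]
finger_gap: 0.0002
```

```bash
python3 - <<'E'
from h import *
plan([2.69,2.76,2.83,2.9,2.97])
E
```

```text
{'t': 6.1833, 'x': np.float64(-0.0198), 'y': np.float64(0.0814), 'z': np.float64(0.068), 'tilt': np.float64(20.2), 'F': array([ 0.44,  0.35, -0.42])}
2.69 [-0.0, -0.001, 0.006, -0.003, -0.0, -0.0]
2.76 [-0.0, -0.002, 0.013, -0.003, -0.0, -0.0]
2.83 [-0.0, -0.002, 0.019, -0.003, -0.0, -0.0]
2.9 [-0.0, -0.002, 0.025, -0.003, -0.0, -0.0]
2.97 [-0.0, -0.001, 0.031, -0.003, -0.0, -0.0]
```

>>> {"api": "carry_out", "payload": {
  "steps": [
    [0,0,-0.001,0.006,0,0,0],
    [0,0,-0.002,0.013,0,0,0],
    [0,0,-0.002,0.019,0,0,0],
    [0,0,-0.002,0.025,0,0,0],
    [0,0,-0.001,0.031,0,0,0]
  ]
}}

```text
time: 6.6
position: [0.5349, 0.1697, 0.0395]
tool_rot: [[0.991, 0.127, -0.046], [0.135, -0.93, 0.341], [0.0, -0.344, -0.939]]
force: [0.4, -0.3, 1.9]
finger_gap: 0.0003
```

```bash
python3 - <<'E'
from h import *
plan([3.03,3.08,3.13,3.16])
E
```

```text
{'t': 6.6, 'x': np.float64(-0.0198), 'y': np.float64(0.0932), 'z': np.float64(0.0395), 'tilt': np.float64(20.1), 'F': array([ 0.44, -0.33,  1.86])}
3.03 [-0.0, 0.001, 0.005, -0.002, -0.0, 0.0]
3.08 [-0.0, 0.002, 0.01, -0.002, -0.0, 0.0]
3.13 [-0.0, 0.003, 0.014, -0.002, -0.0, 0.0]
3.16 [-0.0, 0.004, 0.016, -0.002, -0.0, 0.0]
```

>>> {"api": "carry_out", "payload": {
  "steps": [
    [0,0,0.001,0.004,0,0,0],
    [0,0,0.002,0.008,0,0,0],
    [0,0,0.002,0.01,0,0,0],
    [0,0,0.003,0.012,0,0,0],
    [0,0,0.003,0.012,0,0,0]
  ]
}}

```text
time: 7.02
position: [0.5347, 0.1707, 0.0275]
tool_rot: [[0.991, 0.127, -0.046], [0.135, -0.93, 0.341], [0.0, -0.344, -0.939]]
force: [-0.4, 0.8, -0.5]
finger_gap: 0.0007
```

```bash
python3 - <<'E'
from h import *
plan([3.16])
E
```

```text
{'t': 7.0167, 'x': np.float64(-0.0198), 'y': np.float64(0.0943), 'z': np.float64(0.0275), 'tilt': np.float64(20.1), 'F': array([-0.36,  0.85, -0.48])}
3.16 [-0.0, 0.001, 0.005, -0.002, -0.0, 0.0]
```

>>> {"api": "carry_out", "payload": {
  "steps": [
    [0,0,0.0003,0.001,0,0,0],
    [0,0,0.0006,0.002,0,0,0],
    [0,0,0.001,0.003,0,0,0],
    [0,0,0.001,0.0035,0,0,0],
    [0,0,0.001,0.0035,0,0,0]
  ]
}}

```text
time: 7.43
position: [0.5349, 0.171, 0.0247]
tool_rot: [[0.991, 0.127, -0.045], [0.135, -0.93, 0.341], [0.001, -0.344, -0.939]]
force: [-1.1, -1.9, 8.4]
finger_gap: 0.0005
```

8.4 N at a TCP height of 24.7 mm matches the 24.6 mm expected for a flat panel against its stop. I'll give it a slight extra press, then retreat straight up.

>>> {"api": "carry_out", "payload": {
  "steps": [
    [0,0,0.0002,0.0005,0,0,0],
    [0,0,0.0002,0.0005,0,0,0],
    [0,0,-0.007,-0.019,0,0,0],
    [0,0,-0.02,-0.056,0,0,0],
    [0,0,-0.034,-0.094,0,0,0]
  ]
}}

```text
time: 7.85
position: [0.5338, 0.1704, 0.1242]
tool_rot: [[0.991, 0.126, -0.049], [0.135, -0.93, 0.341], [-0.003, -0.344, -0.939]]
force: [0.7, 0.4, 0.6]
finger_gap: 0.0009
```

>>> {"api": "carry_out", "payload": {
  "steps": [
    [0,0,0.012,-0.033,0,0,0],
    [0,0,0.025,-0.066,0,0,0],
    [0,0,0.05,-0.1,0,0,0],
    [0,0,0.08,-0.12,0,0,0],
    [0,0,0.11,-0.13,0,0,0]
  ]
}}

```text
time: 8.27
position: [0.556, 0.022, 0.2113]
tool_rot: [[0.991, 0.128, -0.041], [0.135, -0.931, 0.34], [0.005, -0.342, -0.94]]
force: [0.5, -1.1, -0.9]
finger_gap: 0.0003
```

>>> {"api": "carry_out", "payload": {
  "steps": [
    [0,0,0.035,-0.01,0,0,0],
    [0,0,0.07,-0.02,0,0,0],
    [0,0,0.105,-0.03,0,0,0],
    [0,0,0.13,-0.03,0,0,0],
    [0,0,0.13,-0.03,0,0,0]
  ]
}}

```text
time: 8.68
position: [0.5725, -0.1139, 0.1899]
tool_rot: [[0.992, 0.119, -0.044], [0.127, -0.932, 0.339], [-0.001, -0.342, -0.94]]
force: [-0.4, -0.2, -0.6]
finger_gap: 0.0006
```

```bash
python3 - <<'E'
from h import *
print(tipb())
P={n:manip.snapshot(n) for n in('side','top')}
for l in('panel_edge','socket','oiler','parts_dish','wrench'):
    o=[]
    for n in P:
        d=manip.spot_point(P[n],l)
        if d: o.append((P[n],d[0]['location'])); print(l,n,np.round(d[0]['location']),round(d[0]['p'],2),ray(P[n],d[0]['location'],.02 if l=='panel_edge' else 0).round(3))
    if len(o)>1: x=tri(o);print(' ',x.round(3),((x-S)@Yb).round(3))
a=P['side']['image'][110:280,200:400];b=P['top']['image'][130:270,230:400]
cv2.imwrite('pics/c6.png',np.hstack([cv2.resize(a,(400,340)),cv2.resize(b,(400,340))]))
E
```

```text
{'t': 8.6833, 'x': np.float64(-0.0207), 'y': np.float64(-0.1929), 'z': np.float64(0.1899), 'tilt': np.float64(20.0), 'F': array([-0.37, -0.16, -0.64])}
panel_edge side [183. 281.] 0.65 [0.549 0.178 0.02 ]
panel_edge top [213. 256.] 0.57 [0.556 0.195 0.02 ]
  [0.557 0.198 0.007] 0.118
socket side [201. 307.] 0.68 [0.587 0.1   0.   ]
socket top [184. 388.] 0.72 [ 0.632 -0.177  0.   ]
  [ 0.546 -0.123  0.168] -0.198
oiler side [179. 333.] 0.61 [0.7   0.165 0.   ]
oiler top [160. 269.] 0.68 [0.707 0.162 0.   ]
  [0.704 0.163 0.001] 0.064
parts_dish side [200. 360.] 0.84 [0.709 0.039 0.   ]
parts_dish top [157. 310.] 0.68 [0.715 0.043 0.   ]
  [ 0.715  0.044 -0.004] -0.055
wrench side [261. 385.] 0.78 [ 0.637 -0.175  0.   ]
```

View pics/c6.png

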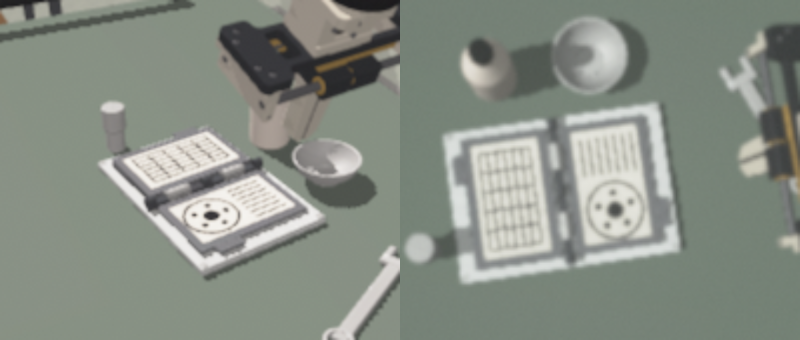

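The panel lies flat on the +y half and the wheel drawing is readable. The socket is at the same pixels as before, (112,125) in the side crop and (420,247) in the top crop. The network's socket report this time is false: its two views disagree, and it is not where the picture shows the socket.

```bash
python3 -c "
from h import *
print(manip.close_job())"
```

```text
the job is handed in; nothing more can be done
None
```

The raised panel now lies flat on the +y half, and the wheel drawing below it can be read. I handed the job in at about 9 s.

- **How it was done:** I kept the gripper shut and tilted it 50°, slid the fingertip under the free edge, and pushed the panel up and over the spine. I then pressed it down onto its stop and moved clear.
- **Forces:** The wrist force readings stayed under about 3 N while the panel was swinging. The final press read 8.4 N, with the tool at 24.7 mm against the 24.6 mm expected for a flat panel. I then pressed about 0.5 mm further without taking a reading there.
- **Last pictures:** The turned panel and the panel below it both look flat. The oiler, dish and wrench measured within about 7 mm of where they started, which is within the measuring error. The gripper is well clear of everything.
- **Checks that disagreed:** The final network reading for the socket was false, because its two views contradicted each other. In the pictures the socket sits at its starting pixels. The panel-edge point measured 7 mm high instead of 20 mm, so I judged flatness from the press force, the press height and the pictures.

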